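# Centre the rocking brass pawn on its plinth

## Robot

A 6-joint arm with a two-finger parallel gripper is mounted at the origin on the work surface. World frame = base frame: x ahead of the robot, y to its left, z up, the work surface at z = 0. Lengths are in m, angles in rad, forces in N, time in s.
With the tool pointing down it reaches from about 0.35 to 0.875 m from the base axis. Payload 4.2 kg.
Tool frame: the origin (TCP) lies at the very end of the fingers, on their centre line; the grasp point (between the pads) lies 19 mm behind it; z points along the fingers, y is the line along which they close (so a half turn about z gives the same grasp; the last joint's range is limited). The gripper opens to 85 mm and grips with 20 to 120 N. Pads are 22 mm wide; open, the fingers measure 114 mm over their backs; the gripper's body (76 mm by 85 mm) begins 54 mm behind the grasp point. The pads swing forward as they close: fully open they stand 13 mm farther back than shut.
Start: joints at [1.416, 0.385, 0.008, 0, -1.194, -0.259], TCP at [0.251, 0.572, 0.231] pointing down, gripper open.
Joint ranges: [-3.14, 3.14], [-1.21, 2.06], [-1.07, 1.41], [-3.16, 2.05], [-2.99, -0.16], [-3.1, 3.1]. Speed limits (rad/s): [2.79, 2.79, 3.14, 3.14, 3.14, 3.14].

## Interface

Orientations are given as a 3x3 rotation matrix whose columns are the frame's x, y, z axes.
In Python, from station import monitor, capture, get_calibration, job gives the robot as it stands.
- The arm moves only by the tool step_arm, never from a script. Its argument "steps" is a list of rows, each an object with "linear": the shift along the world's x, y, z each as a share of 0.04 m, from -1 to 1, a list of three; "turn": the turn about the world's z as a share of 0.1 rad, from -1 to 1; "claw": the finger opening in mm, from 0 to 85.4. In form: [{"linear": [x, y, z], "turn": turn, "claw": claw}, ...]. A call has 1 to 20 rows; each row shifts and turns the commanded pose from where the row before left it; what a row does not reach is not made up. A row lasts 1/12 s, in which the tool goes at most 41.7 mm and 7.16 degrees, less where a joint would pass 70% of its speed; a pose out of reach is approached as far as the arm can. A call with a number of a shift or a turn outside -1 to 1 is refused whole. A call with a gripper value outside its range is refused whole. The fingers move at their own pace and stop on an object; "grip_force" is the grip in N (left out, the last holds). Time passes only in rows, so rows that do not move let the fingers close. It gives the time, the measured TCP pose, the force, the opening and the grip force at its end, in the units of the state.
- monitor.read_state(): the state, without advancing time (a new reading comes with each control period).
- capture(name): name is "scene" or "top" or "wrist"; returns the picture (400x640x3 uint8, red, green, blue); there is no depth.
- get_calibration(name): a dict with "fovy" (degrees; the focal length in pixels is half the picture's height over the tangent of half this angle, whatever the lens; pixels are square), "cx", "cy" (the principal point, pixels), "origin" and "attitude" of the camera in the world. Camera axes: x right, y down, z forward; pixel columns grow to the right and rows downward; lengths in m; the calibration is good to about 2 mm. A picture is of the moment at which its call begins: read the wrist's pose just before it. get_calibration takes no time and is no camera call; for the wrist camera it gives the pose at the moment of the call.
- job.sign_off(): hands the job in; it is judged then, once.
The state is a dict: "time": time; "joint_pos": joint angles; "joint_velocities": joint speeds; "effort": joint torques, N m; "ee_pos": TCP position; "tool_rot": TCP orientation; "wrist_force": force on the tool from outside, world axes, zero at the start; "wrist_torque": the same for the moment, N m; "gripper_width": opening from 0.0 (shut) to 1.0 (fully open); "gripper_force": force on a finger pad.
Only numpy, scipy, OpenCV 4.12 (cv2) and the standard library are available. Lean on these libraries where they do the work, as an engineer would, in place of code of your own. Each camera call takes 0.05 s, during which the arm holds its last target. There are 200 camera calls.

## Task

The brass chess pawn stands off-centre on its walnut plinth, and it rocks easily because its foot is rounded underneath. With light taps of the fingertips, nudge it along until it stands in the middle of the plinth, within about 5 mm of where the chalk lines cross, without tipping it, picking it up or pushing hard. Leave the plinth and everything else on the bench where it is, and finish with the hand clear of everything.

Things in the scene. Friction and masses are not known exactly. Their poses are not given: they have to be found in the camera images.
- pawn: Brass chess pawn, loose, 61 mm tall, 0.15 to 0.3 kg. Origin: centre of its underside, z up its axis. Widest at its round foot, 40 mm across, rim upright from 2 to 11 mm up; underside flat only over the middle 28 mm. Neck 15 mm, collar 24, ball head 22 mm across. Pushed at the foot it slides and stops with the push (friction 0.5 to 0.7); pushed at the head it tips. Over 15 N is too hard.
- plinth_top (a point): Centre of the plinth's top face, 40 mm above the bench, where two white chalk diagonals cross. Loose walnut block, 0.6 kg: top 110 x 110 mm, 26 mm deep, on a 122 x 122 mm skirt 14 mm high; x and y along its sides, z up. The pawn stands on this face, at the start 20 to 39 mm from its centre.
- plinth: The same plinth; origin at the centre of its underside, on the bench.
- clamp_a: Chrome spring clamp with orange tips lying beside the plinth, 110 x 64 mm, 24 mm high; origin under its pivot. Bystander.
- clamp_b: Second chrome spring clamp, alike, lying at the right, towards the far side. Bystander.
- cutter: Glass cutter with black bakelite handle lying beside the plinth, 141 mm long, 14 mm wide, 10 mm high; origin under its middle, x along it to the wheel. Bystander.
- ruler: Copper ruler lying near the robot on the right, 300 x 28 x 4 mm; origin under its centre, x along it. Bystander.
- moulding: Stick of pine frame moulding lying across the far side of the bench, 460 x 30 mm, 21 mm high; origin under its centre, x along it. Bystander.
- glue: White glue bottle with red cap standing far left, 52 mm across, 140 mm tall; origin under its centre. Bystander.
- bin_rim (a point): Middle of the far rim of the cast aluminium tilting offcut bin at the left: tub about 205 x 220 mm, rim about 150 mm above the bench, swinging on trunnions in a yoke. Bystander.
Not all that is in view belongs to the job. What is shaped like the pawn but black or green is not meant.

How it is judged:
On the way:
1. the fingers touch the pawn (contact force between pawn and the fingers above 0.2 N).
At the end, for the whole second after the job is handed in: The pawn stands upright (within 3.4 degrees) and still on the plinth's top, its axis within 5 mm of the centre of the top face; the plinth lies within 10 mm and every bystander within 15 mm of where it began (horizontal distance between pawn and plinth_top below 0.005 m and angle between pawn's own z axis and vertical below 0.06 rad and z of pawn in the frame of plinth_top between -0.003 and 0.003 m and linear speed of pawn below 0.01 m/s and angular speed of pawn below 0.1 rad/s and distance of plinth_top from where it was at the start of the episode below 0.01 m and angle between plinth_top's own z axis and vertical below 0.03 rad and distance of each of clamp_a, clamp_b, cutter, ruler, moulding, glue, bin_rim from where it was at the start of the episode below 0.015 m); the robot touches nothing.
It fails at once if the pawn is tipped by more than 20 degrees (angle between pawn's own z axis and vertical above 0.35 rad).
It fails at once if the pawn is lifted or carried: its underside is more than 12 mm above the plinth's top (z of pawn in the frame of plinth_top above 0.012 m).
It fails at once if the pawn leaves the plinth (z of pawn in the frame of plinth_top below -0.008 m).
It fails at once if the pawn is pushed or pinched harder than 15 N (contact force between pawn and the fingers above 15 N or contact force between pawn and the arm above 15 N).
It fails at once if the plinth is shifted by more than 10 mm or a bystander by more than 15 mm (distance of plinth_top from where it was at the start of the episode above 0.01 m or distance of any of clamp_a, clamp_b, cutter, ruler, moulding, glue, bin_rim from where it was at the start of the episode above 0.015 m).
It also fails if it takes over 64 s, if anything falls off the work surface, if the arm or the gripper's body presses on something with over 40 N, if the wrist force passes 120 N, or if a joint passes its speed limit or range.

## Working session

There is one attempt and no reset: what is moved stays moved. The work goes in short steps, Python scripts to look and compute and a tool call to move; the robot and the scene stay as the last step left them, time stands still between calls to the robot, and variables do not carry over. Pictures are saved under pics/ and viewed, at most 10 in all, crops included, and the job is handed in when it is done.

Besides the shell and the picture viewer there is one more tool, called by a JSON object that holds its "op" and its "data". step_arm: Moves the arm, as the interface text tells. Its arguments: {"type":"object","properties":{"steps":{"type":"array","items":{"type":"object","properties":{"linear":{"type":"array","items":{"type":"number","minimum":-1,"maximum":1}},"turn":{"type":"number","minimum":-1,"maximum":1},"claw":{"type":"number"}}}},"grip_force":{"type":"number"}},"required":["steps"]}

```bash
ls; mkdir -p pics; cat > h.py <<'E'
import numpy as np, cv2
from station import monitor, capture, get_calibration, job
def snap(n,f=None):
    c=get_calibration(n); im=capture(n)[:,:,::-1].copy()
    if f: cv2.imwrite('pics/'+f,im)
    return im,c
def ray(c,u,v):
    f=200/np.tan(np.radians(c['fovy'])/2)
    d=np.array(c['attitude'])@np.array([(u-c['cx'])/f,(v-c['cy'])/f,1.]); return np.array(c['origin']),d
def onz(c,u,v,z):
    o,d=ray(c,u,v); return o+d*(z-o[2])/d[2]
def proj(c,p):
    f=200/np.tan(np.radians(c['fovy'])/2)
    q=np.array(c['attitude']).T@(np.array(p)-np.array(c['origin'])); return q[0]/q[2]*f+c['cx'],q[1]/q[2]*f+c['cy']
E
python3 - <<'E'
from h import *
for n in('top','scene'):
    im,c=snap(n,n+'0.png'); print(n,c)
print(monitor.read_state())
E
```

```text
pics
top {'fovy': 43.727773226353904, 'cx': 328.1940771956544, 'cy': 194.9103237113918, 'origin': array([0.30642914, 0.07494789, 1.64885311]), 'attitude': array([[-1.51328117e-04, -9.90106744e-01,  1.40316118e-01],
       [-9.99978784e-01, -7.63931491e-04, -6.46895481e-03],
       [ 6.51214768e-03, -1.40314120e-01, -9.90085622e-01]])}
scene {'fovy': 49.90605747520114, 'cx': 322.7846878384072, 'cy': 203.54863619802097, 'origin': array([ 1.11927186, -0.66455422,  0.86782804]), 'attitude': array([[ 0.76917166,  0.40686432, -0.49278432],
       [ 0.63876702, -0.46687561,  0.61155855],
       [ 0.01875237, -0.78516788, -0.618999  ]])}
{'time': 0.1, 'joint_pos': array([ 1.41561125e+00,  3.85475027e-01,  6.77241161e-03, -4.24096029e-04,
       -1.19399565e+00, -2.58598250e-01]), 'joint_velocities': array([ 0.00103886, -0.001437  ,  0.00296775,  0.00098723, -0.00068562,
        0.00283112]), 'effort': array([-7.44854060e-04, -3.93315196e+01,  1.88931370e+01,  4.19804424e+00,
       -2.56199790e-03,  5.02964070e-06]), 'ee_pos': array([0.25107706, 0.57178817, 0.23033927]), 'tool_rot': array([[ 9.15543327e-01, -4.02218783e-01, -6.83569905e-04],
       [-4.02219350e-01, -9.15541528e-01, -1.81810179e-03],
       [ 1.05438053e-04,  1.93949600e-03, -9.99998114e-01]]), 'wrist_force': array([-0.21012489, -0.36309559,  0.31058164]), 'wrist_torque': array([-0.00607345,  0.01366946,  0.01016946]), 'gripper_force': 0.0, 'gripper_width': 0.997410977297855}
```

View pics/top0.png

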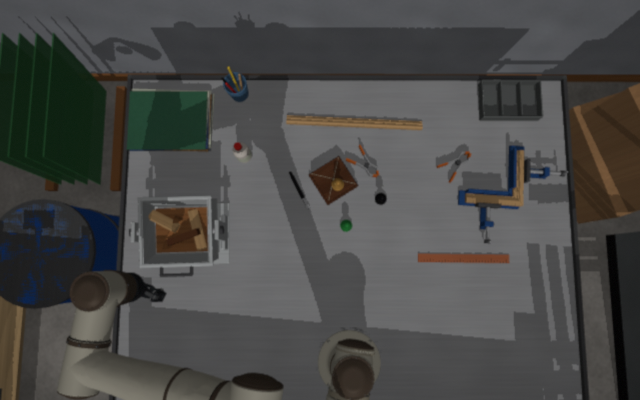

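View pics/scene0.png

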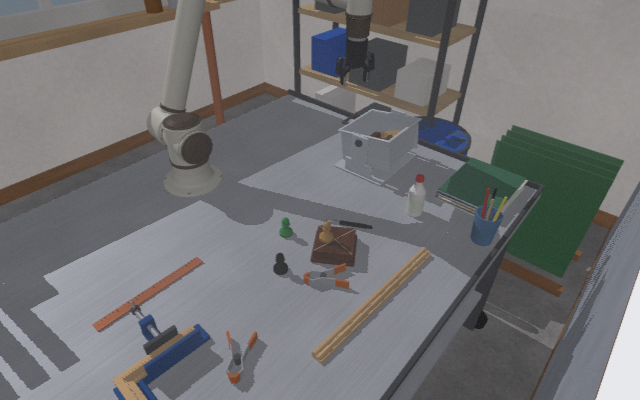

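The top view shows the brass pawn on the plinth at about (338,186). Two lookalikes stand on the bench: green at (346,225) and black at (380,198). In the scene view, brass is at (326,232), green at (286,228) and black at (280,263). I choose the brass one on the plinth and check it in one close crop.

```bash
python3 - <<'E'
from h import *
a=cv2.imread('pics/top0.png');b=cv2.imread('pics/scene0.png')
ca,cb=get_calibration('top'),get_calibration('scene')
A=cv2.resize(a[140:240,280:400],None,fx=3.3,fy=3.3,interpolation=3);B=cv2.resize(b[205:305,265:385],None,fx=3.3,fy=3.3,interpolation=3)
cv2.imwrite('pics/crop0.png',np.hstack([A,B]))
print('pawn',onz(ca,338,186,.08),onz(cb,326,232,.08)); print('plinth',onz(ca,333.5,180.5,.04))
print('glue',onz(ca,239,148,.13),'black',onz(ca,380,198,.03))
E
```

```text
pawn [0.55747972 0.03343466 0.08      ] [0.57892974 0.02298085 0.08      ]
plinth [0.58209981 0.04705768 0.04      ]
glue [0.66908839 0.34291166 0.13      ] black [ 0.52575116 -0.10554616  0.03      ]
```

View pics/crop0.png

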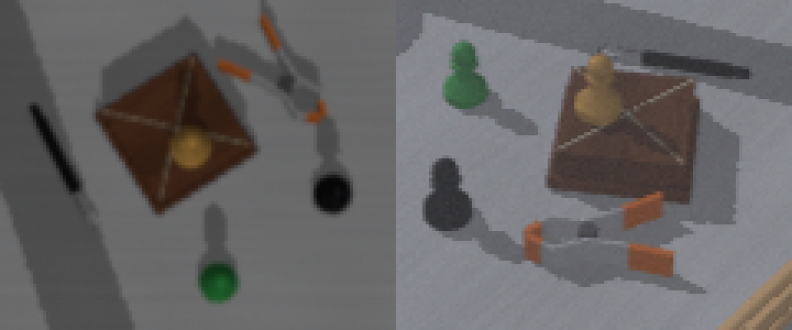

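The crop confirms the brass pawn on the walnut plinth, with its foot near crop (192,148). The chalk lines cross near (176,130), and green and black stand apart on the bench. Next I bring the wrist camera over the plinth.

{"op": "step_arm", "data": {"steps": [{"linear": [0.3, -0.7, 0.6]}, {"linear": [0.45, -0.8, 0.5]}, {"linear": [0.45, -0.8, 0.5]}, {"linear": [0.45, -0.8, 0]}, {"linear": [0.45, -0.8, 0]}, {"linear": [0.45, -0.8, 0]}, {"linear": [0.45, -0.8, 0]}, {"linear": [0.45, -0.8, 0]}, {"linear": [0.45, -0.8, 0]}, {"linear": [0.45, -0.8, 0]}, {"linear": [0.45, -0.8, 0]}, {"linear": [0.45, -0.8, 0]}, {"linear": [0.45, -0.8, 0]}, {"linear": [0.45, -0.8, 0]}, {"linear": [0.45, -0.8, 0]}, {"linear": [0, 0, 0]}, {"linear": [0, 0, 0]}, {"linear": [0, 0, 0]}]}}

```text
invalid input
```

```bash
python3 - <<'E'
from h import *
s=monitor.read_state(); print(s['time'],s['ee_pos'],s['tool_rot'])
im,c=snap('wrist','w1.png'); print(c, proj(c,[.58,.047,.04]))
E
```

```text
0.1 [0.25107706 0.57178817 0.23033927] [[ 9.15543327e-01 -4.02218783e-01 -6.83569905e-04]
 [-4.02219350e-01 -9.15541528e-01 -1.81810179e-03]
 [ 1.05438053e-04  1.93949600e-03 -9.99998114e-01]]
{'fovy': 70.62170000942407, 'cx': 319.9435224710191, 'cy': 202.43888493119653, 'origin': array([0.32719331, 0.53897933, 0.37304277]), 'attitude': array([[-0.40227806, -0.86571775, -0.29783408],
       [-0.91551346,  0.38136508,  0.12804601],
       [ 0.00273181,  0.32418121, -0.94599106]])} (np.float64(875.5124739417431), np.float64(-619.3196892300097))
```

View pics/w1.png

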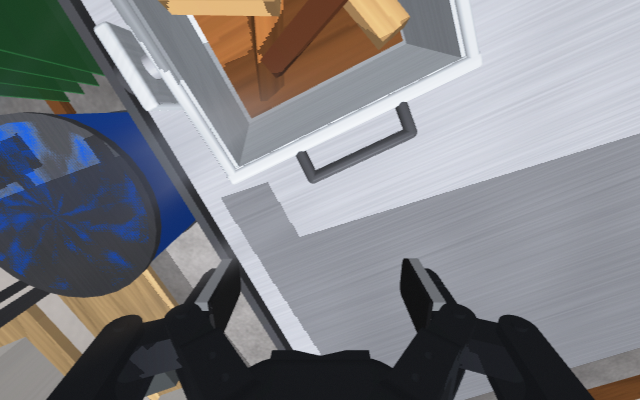

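The call was refused, and the wrist view still shows the start pose, with the bin at the top and the fingers at the bottom. I resend with all fields filled in.

{"op": "step_arm", "data": {"steps": [{"linear": [0.3, -0.7, 0.6], "turn": 0, "claw": 85}, {"linear": [0.45, -0.8, 0.5], "turn": 0, "claw": 85}, {"linear": [0.45, -0.8, 0.5], "turn": 0, "claw": 85}, {"linear": [0.45, -0.8, 0], "turn": 0, "claw": 85}, {"linear": [0.45, -0.8, 0], "turn": 0, "claw": 85}, {"linear": [0.45, -0.8, 0], "turn": 0, "claw": 85}, {"linear": [0.45, -0.8, 0], "turn": 0, "claw": 85}, {"linear": [0.45, -0.8, 0], "turn": 0, "claw": 85}, {"linear": [0.45, -0.8, 0], "turn": 0, "claw": 85}, {"linear": [0.45, -0.8, 0], "turn": 0, "claw": 85}, {"linear": [0.45, -0.8, 0], "turn": 0, "claw": 85}, {"linear": [0.45, -0.8, 0], "turn": 0, "claw": 85}, {"linear": [0.45, -0.8, 0], "turn": 0, "claw": 85}, {"linear": [0.45, -0.8, 0], "turn": 0, "claw": 85}, {"linear": [0.45, -0.8, 0], "turn": 0, "claw": 85}, {"linear": [0, 0, 0], "turn": 0, "claw": 85}, {"linear": [0, 0, 0], "turn": 0, "claw": 85}], "grip_force": 20}}

```text
time: 1.57
ee_pos: [0.5155, 0.0947, 0.2945]
tool_rot: [[0.914, -0.406, -0.001], [-0.406, -0.914, -0.0], [-0.001, 0.001, -1.0]]
wrist_force: [-1.0, 1.5, 0.8]
gripper_width: 0.998
gripper_force: 0.0
```

```bash
python3 - <<'E'
from h import *
s=monitor.read_state(); print(s['time'],s['ee_pos'],s['tool_rot'])
im,c=snap('wrist','w2.png'); print(c['origin'], proj(c,[.58,.047,.04]))
E
```

```text
1.5667 [0.51551484 0.09470751 0.29451893] [[ 9.13995881e-01 -4.05721680e-01 -1.20370596e-03]
 [-4.05722318e-01 -9.13996329e-01 -3.33585195e-04]
 [-9.64840082e-04  7.93265866e-04 -9.99999220e-01]]
[0.59156235 0.06139746 0.43713832] (np.float64(332.83145329422234), np.float64(109.07266678122434))
```

View pics/w2.png

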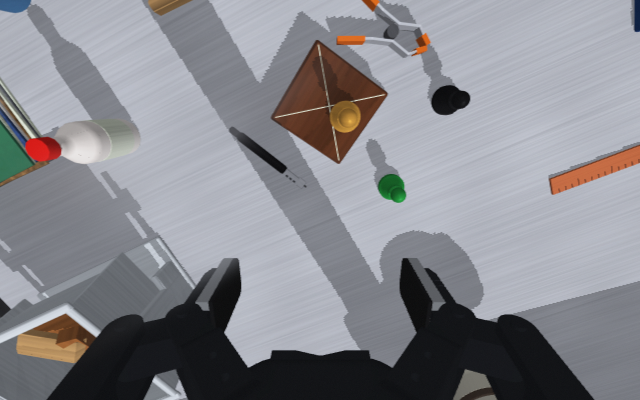

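The wrist view shows the plinth's top face with corners near (318,41), (387,94), (339,163) and (272,118). The chalk cross is at (331,106) and the brass pawn at (345,117). Green (391,187), black (450,99), cutter (268,157) and clamp (395,35) are all clear of the plinth. Next I measure all of this.

```bash
cat >> h.py <<'E'
def measure(im,c,dbg=None):
    hsv=cv2.cvtColor(im,cv2.COLOR_BGR2HSV); R={}
    u0,v0=proj(c,[.58,.047,.04]); roi=np.zeros(im.shape[:2],np.uint8); 
    k=int(proj(c,[.58,.047-.11,.04])[0]-u0); cv2.circle(roi,(int(u0),int(v0)),max(abs(k),60),255,-1)
    br=cv2.inRange(hsv,(12,110,110),(30,255,255))&roi
    br=cv2.morphologyEx(br,cv2.MORPH_OPEN,np.ones((3,3)))
    cs,_=cv2.findContours(br,cv2.RETR_EXTERNAL,cv2.CHAIN_APPROX_NONE); p=max(cs,key=cv2.contourArea)
    P=np.array([onz(c,u,v,.049)[:2] for u,v in p[:,0]],np.float32)
    (x,y),r=cv2.minEnclosingCircle(P); R['pawn']=(x,y,r)
    lo=cv2.inRange(hsv,(0,60,25),(16,255,130))&roi
    lo=cv2.morphologyEx(lo|br,cv2.MORPH_CLOSE,np.ones((7,7)));lo=cv2.morphologyEx(lo,cv2.MORPH_OPEN,np.ones((7,7)))
    cs,_=cv2.findContours(lo,cv2.RETR_EXTERNAL,cv2.CHAIN_APPROX_NONE); w=max(cs,key=cv2.contourArea)
    q=cv2.boxPoints(cv2.minAreaRect(np.array([onz(c,u,v,.04)[:2] for u,v in w[:,0]],np.float32)))
    R['plinth_box']=q; R['pcen']=q.mean(0); R['sides']=(np.linalg.norm(q[1]-q[0]),np.linalg.norm(q[2]-q[1]))
    # chalk: pale pixels inside the block, fitted as two lines
    ins=cv2.erode(cv2.drawContours(np.zeros_like(lo),[cv2.convexHull(w)],-1,255,-1),np.ones((9,9)))
    ch=ins&cv2.inRange(hsv,(0,0,110),(25,110,255))&~cv2.dilate(br,np.ones((3,3)))
    v,u=np.nonzero(ch); R['chalk']=np.array([onz(c,a,b,.04)[:2] for a,b in zip(u,v)])
    if dbg: 
        o=im.copy(); o[br>0]=(0,255,0); o[ch>0]=(255,0,255); cv2.drawContours(o,[w],-1,(255,255,0),1); cv2.imwrite('pics/'+dbg,o)
    return R
def cross(R):
    X=R['chalk']; q=R['plinth_box']; L=[]
    for i in (0,1):
        a,b=q[i],q[i+2]; d=(b-a)/np.linalg.norm(b-a); n=np.array([-d[1],d[0]])
        s=X[np.abs((X-a)@n)<.006]; vx,vy,x0,y0=cv2.fitLine(s.astype(np.float32),cv2.DIST_HUBER,0,.01,.01).ravel()
        L.append((np.array([-vy,vx]),np.array([x0,y0]),len(s)))
    A=np.array([l[0] for l in L]); return np.linalg.solve(A,[l[0]@l[1] for l in L]),[l[2] for l in L]
E
python3 - <<'E'
from h import *
c=get_calibration('wrist');im=cv2.imread('pics/w2.png')
R=measure(im,c,'d2.png'); print(R['pawn'],R['plinth_box'],R['pcen'],R['sides'],len(R['chalk']));print(cross(R))
o=cv2.imread('pics/d2.png')[20:180,240:420];cv2.imwrite('pics/d2c.png',cv2.resize(o,None,fx=3,fy=3,interpolation=0))
E
```

```text
(0.5649721026420593, 0.03765714541077614, 0.020626602694392204) [[ 0.50832164  0.06985755]
 [ 0.5692265  -0.02627574]
 [ 0.664436    0.0340438 ]
 [ 0.6035311   0.13017708]] [0.5863788  0.05195067] (np.float32(0.11380251), np.float32(0.11270888)) 262
(array([0.5862022 , 0.05150973], dtype=float32), [164, 116])
```

View pics/d2c.png

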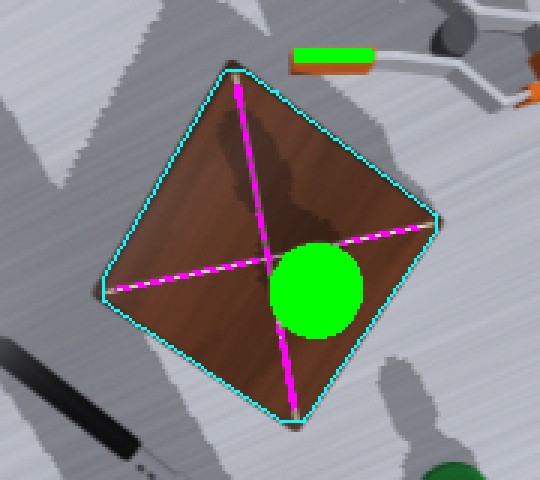

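The overlay matches the top face, the chalk and the foot: box 113 mm, foot radius 20.6 mm. The pawn is at (0.565, 0.038) and the cross at (0.586, 0.0515), so it needs about 25 mm in direction (0.84, 0.545).

My plan is to turn the tool so its x axis lies along the push, then straddle the foot's rear with the fingertips 20 mm apart.

```bash
python3 - <<'E'
from h import *
c=get_calibration('wrist')
print('green',onz(c,388,184,.008),'black',onz(c,445,99,.008),'cutter end',onz(c,305,186,.005))
E
```

```text
green [0.44073034 0.01138466 0.008     ] black [ 0.52667777 -0.10485016  0.008     ] cutter end [0.48983836 0.13264711 0.005     ]
```

{"op": "step_arm", "data": {"steps": [{"linear": [0, -0.2, -0.1], "turn": 1, "claw": 20}, {"linear": [0, -0.2, -0.2], "turn": 1, "claw": 20}, {"linear": [0, -0.2, -0.2], "turn": 1, "claw": 20}, {"linear": [0, -0.2, -0.2], "turn": 1, "claw": 20}, {"linear": [0, -0.2, -0.2], "turn": 1, "claw": 20}, {"linear": [0, -0.2, -0.2], "turn": 1, "claw": 20}, {"linear": [0, -0.2, -0.2], "turn": 1, "claw": 20}, {"linear": [0, -0.2, -0.2], "turn": 1, "claw": 20}, {"linear": [0, -0.2, -0.2], "turn": 1, "claw": 20}, {"linear": [0, -0.2, -0.2], "turn": 0.9, "claw": 20}, {"linear": [0, 0, 0], "turn": 0, "claw": 20}, {"linear": [0, 0, 0], "turn": 0, "claw": 20}, {"linear": [0, 0, 0], "turn": 0, "claw": 20}, {"linear": [0, 0, 0], "turn": 0, "claw": 20}], "grip_force": 20}}

```text
time: 2.78
ee_pos: [0.5155, 0.0174, 0.2199]
tool_rot: [[0.839, 0.545, 0.001], [0.545, -0.839, 0.0], [0.001, 0.0, -1.0]]
wrist_force: [0.5, -0.1, -0.2]
gripper_width: 0.23
gripper_force: 0.0
```

```bash
python3 - <<'E'
from h import *
s=monitor.read_state(); print(s['time'],s['ee_pos'],s['tool_rot'][:,0],s['gripper_width'])
im,c=snap('wrist','w3.png'); R=measure(im,c,'d3.png'); x=cross(R); print(R['pawn'],R['pcen'],R['sides'],x)
E
```

```text
2.7833 [0.51546722 0.01737369 0.21988648] [0.8385466  0.54482822 0.00134466] 0.2299914821559128
(0.5652429461479187, 0.036141857504844666, 0.020685875788331032) [0.58612233 0.05105396] (np.float32(0.1111377), np.float32(0.11169169)) (array([0.58628297, 0.04985597], dtype=float32), [128, 187])
```

View pics/d3.png

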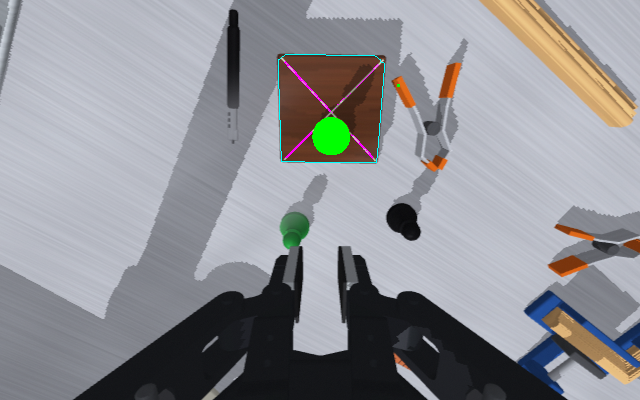

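The overlay shows the pawn at (331,136), directly ahead of the fingertips, and the cross at (331,113). The measurements agree with the earlier ones. Now I descend behind the pawn.

{"op": "step_arm", "data": {"steps": [{"linear": [0.11, -0.03, -0.5], "turn": 0, "claw": 20}, {"linear": [0.11, -0.03, -0.5], "turn": 0, "claw": 20}, {"linear": [0.12, -0.04, -0.5], "turn": 0, "claw": 20}, {"linear": [0, 0, -0.5], "turn": 0, "claw": 20}, {"linear": [0, 0, -0.5], "turn": 0, "claw": 20}, {"linear": [0, 0, -0.5], "turn": 0, "claw": 20}, {"linear": [0, 0, -0.5], "turn": 0, "claw": 20}, {"linear": [0, 0, -0.4], "turn": 0, "claw": 20}, {"linear": [0, 0, -0.2], "turn": 0, "claw": 20}, {"linear": [0, 0, -0.2], "turn": 0, "claw": 20}, {"linear": [0, 0, 0], "turn": 0, "claw": 20}, {"linear": [0, 0, 0], "turn": 0, "claw": 20}]}}

```text
time: 3.83
ee_pos: [0.5293, 0.0127, 0.0476]
tool_rot: [[0.838, 0.545, 0.001], [0.545, -0.838, 0.0], [0.001, 0.0, -1.0]]
wrist_force: [0.1, 0.6, 0.1]
gripper_width: 0.237
gripper_force: 0.0
```

```bash
python3 - <<'E'
from h import *
s=monitor.read_state(); print(s['time'],s['ee_pos'],s['wrist_force'])
im,c=snap('wrist','w4.png'); R=measure(im,c,'d4.png'); print(R['pawn'],R['pcen'],R['sides'],cross(R))
E
```

```text
3.8333 [0.52926418 0.01268118 0.04760229] [0.10388281 0.58817592 0.13169876]
(0.5601644515991211, 0.03350614756345749, 0.027097726240754128) [0.58296627 0.04804147] (np.float32(0.10842608), np.float32(0.11704154)) (array([0.58640385, 0.04982641], dtype=float32), [324, 334])
```

View pics/d4.png

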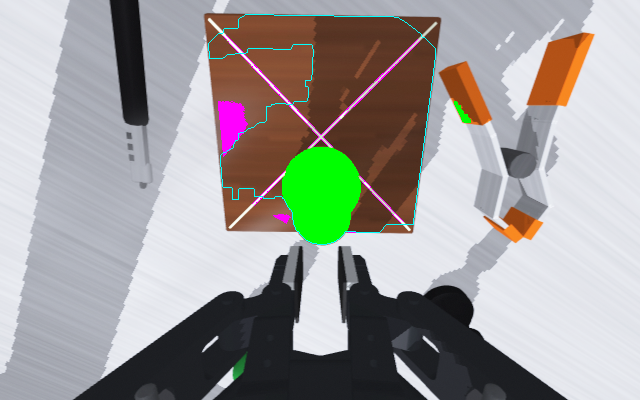

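The close view shows the foot centred ahead of the fingertips at column 321, with its far rim at row 147. The cross is at (321,137), and the push line runs through it. I lower 3 mm and push slowly.

{"op": "step_arm", "data": {"steps": [{"linear": [0, 0, -0.075], "turn": 0, "claw": 20}, {"linear": [0.042, 0.027, 0], "turn": 0, "claw": 20}, {"linear": [0.042, 0.027, 0], "turn": 0, "claw": 20}, {"linear": [0.042, 0.027, 0], "turn": 0, "claw": 20}, {"linear": [0.042, 0.027, 0], "turn": 0, "claw": 20}, {"linear": [0.021, 0.0136, 0], "turn": 0, "claw": 20}, {"linear": [0.021, 0.0136, 0], "turn": 0, "claw": 20}, {"linear": [0.021, 0.0136, 0], "turn": 0, "claw": 20}, {"linear": [0.021, 0.0136, 0], "turn": 0, "claw": 20}, {"linear": [0.021, 0.0136, 0], "turn": 0, "claw": 20}, {"linear": [0.021, 0.0136, 0], "turn": 0, "claw": 20}, {"linear": [0.021, 0.0136, 0], "turn": 0, "claw": 20}, {"linear": [0.021, 0.0136, 0], "turn": 0, "claw": 20}, {"linear": [0.021, 0.0136, 0], "turn": 0, "claw": 20}, {"linear": [0.021, 0.0136, 0], "turn": 0, "claw": 20}, {"linear": [0.021, 0.0136, 0], "turn": 0, "claw": 20}, {"linear": [0.021, 0.0136, 0], "turn": 0, "claw": 20}, {"linear": [0, 0, 0], "turn": 0, "claw": 20}, {"linear": [0, 0, 0], "turn": 0, "claw": 20}]}}

```text
time: 5.47
ee_pos: [0.5455, 0.0233, 0.0441]
tool_rot: [[0.839, 0.545, -0.0], [0.545, -0.839, 0.0], [-0.0, -0.0, -1.0]]
wrist_force: [-0.2, 0.2, -0.3]
gripper_width: 0.23
gripper_force: 0.6
```

```bash
cat >> h.py <<'E'
def foot(im,c,X):
    # foot centre relative to the cross from the far and side rim of the brass blob, in push axes (along, across)
    e=np.array([.8385,.545]); n=np.array([-.545,.8385])
    hsv=cv2.cvtColor(im,cv2.COLOR_BGR2HSV); br=cv2.morphologyEx(cv2.inRange(hsv,(12,110,110),(30,255,255)),cv2.MORPH_OPEN,np.ones((3,3)))
    u,v=proj(c,[*X,.04]); m=np.zeros_like(br); cv2.circle(m,(int(u),int(v)),110,255,-1)
    cs,_=cv2.findContours(br&m,cv2.RETR_EXTERNAL,cv2.CHAIN_APPROX_NONE); p=max(cs,key=cv2.contourArea)[:,0]
    top=p[:,1].min(); w=p[:,1]<top+30
    P=np.array([onz(c,*q,.044)[:2]-X for q in p[w]]); a=P@e; b=P@n
    s=np.linalg.lstsq(np.c_[2*a,2*b,np.ones(len(a))],a*a+b*b,rcond=None)[0]
    return 'far rim-20mm %.4f  fit along %.4f across %.4f r %.4f'%(a.max()-.02,s[0],s[1],np.sqrt(s[2]+s[0]**2+s[1]**2))
E
python3 - <<'E'
from h import *
s=monitor.read_state(); print(s['time'],s['ee_pos'],s['wrist_force'])
X=np.array([.5863,.0499])
im,c=snap('wrist','w5.png'); R=measure(im,c,'d5.png'); print(cross(R)); print(foot(im,c,X))
print('before:',foot(cv2.imread('pics/w4.png'),{**c,'origin':c['origin']+np.array([.52926,.01268,.0476])-s['ee_pos']},X))
E
```

```text
5.4667 [0.5454919  0.02330795 0.04409585] [-0.15515322  0.16010221 -0.31438066]
(array([0.58681494, 0.04957886], dtype=float32), [217, 156])
far rim-20mm -0.0208  fit along -0.0210 across 0.0007 r 0.0201
before: far rim-20mm -0.0247  fit along -0.0248 across 0.0002 r 0.0202
```

View pics/w5.png

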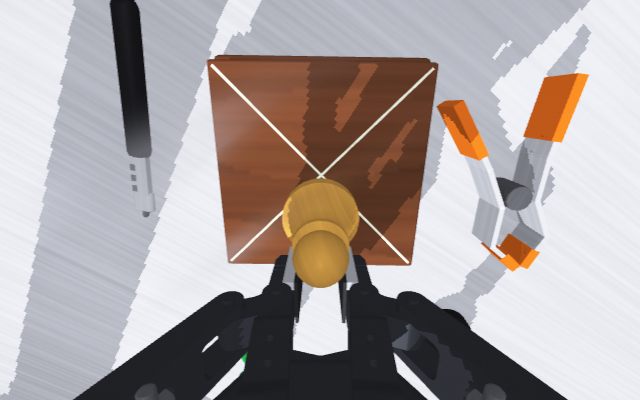

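The foot now sits straddled by both tips and still upright, with its far rim at row 178 and the cross at (322,176). It moved 4 mm, so 21 mm remain. I continue for 17 mm.

{"op": "step_arm", "data": {"steps": [{"linear": [0.021, 0.0136, 0], "turn": 0, "claw": 20}, {"linear": [0.021, 0.0136, 0], "turn": 0, "claw": 20}, {"linear": [0.021, 0.0136, 0], "turn": 0, "claw": 20}, {"linear": [0.021, 0.0136, 0], "turn": 0, "claw": 20}, {"linear": [0.021, 0.0136, 0], "turn": 0, "claw": 20}, {"linear": [0.021, 0.0136, 0], "turn": 0, "claw": 20}, {"linear": [0.021, 0.0136, 0], "turn": 0, "claw": 20}, {"linear": [0.021, 0.0136, 0], "turn": 0, "claw": 20}, {"linear": [0.021, 0.0136, 0], "turn": 0, "claw": 20}, {"linear": [0.021, 0.0136, 0], "turn": 0, "claw": 20}, {"linear": [0.021, 0.0136, 0], "turn": 0, "claw": 20}, {"linear": [0.021, 0.0136, 0], "turn": 0, "claw": 20}, {"linear": [0.021, 0.0136, 0], "turn": 0, "claw": 20}, {"linear": [0.021, 0.0136, 0], "turn": 0, "claw": 20}, {"linear": [0.021, 0.0136, 0], "turn": 0, "claw": 20}, {"linear": [0.021, 0.0136, 0], "turn": 0, "claw": 20}, {"linear": [0.021, 0.0136, 0], "turn": 0, "claw": 20}, {"linear": [0, 0, 0], "turn": 0, "claw": 20}, {"linear": [0, 0, 0], "turn": 0, "claw": 20}]}}

```text
time: 7.1
ee_pos: [0.5601, 0.0327, 0.0442]
tool_rot: [[0.839, 0.545, 0.0], [0.545, -0.839, 0.0], [0.0, 0.0, -1.0]]
wrist_force: [-0.0, -0.4, -1.2]
gripper_width: 0.236
gripper_force: 0.3
```

```bash
python3 - <<'E'
from h import *
s=monitor.read_state(); print(s['time'],s['ee_pos'],s['wrist_force'])
X=np.array([.5863,.0499])
im,c=snap('wrist','w6.png'); R=measure(im,c,'d6.png'); print(R['pcen'],R['sides']); print(foot(im,c,X)); print(cross(R))
E
```

```text
7.1 [0.56006391 0.03266134 0.04421916] [-0.01408993 -0.38392383 -1.21169862]
[0.5931908  0.04525449] (np.float32(0.09375553), np.float32(0.11284655))
far rim-20mm -0.0035  fit along -0.0035 across 0.0006 r 0.0200
(array([0.5907402 , 0.04764838], dtype=float32), [176, 556])
```

About 3.5 mm remain. I push that, back off along the same line, then rise.

{"op": "step_arm", "data": {"steps": [{"linear": [0.021, 0.0136, 0], "turn": 0, "claw": 20}, {"linear": [0.021, 0.0136, 0], "turn": 0, "claw": 20}, {"linear": [0.021, 0.0136, 0], "turn": 0, "claw": 20}, {"linear": [0.01, 0.0068, 0], "turn": 0, "claw": 20}, {"linear": [0, 0, 0], "turn": 0, "claw": 20}, {"linear": [0, 0, 0], "turn": 0, "claw": 20}, {"linear": [-0.042, -0.027, 0], "turn": 0, "claw": 20}, {"linear": [-0.084, -0.054, 0], "turn": 0, "claw": 20}, {"linear": [-0.126, -0.082, 0], "turn": 0, "claw": 20}, {"linear": [-0.168, -0.109, 0], "turn": 0, "claw": 20}, {"linear": [-0.168, -0.109, 0.2], "turn": 0, "claw": 20}, {"linear": [0, 0, 0.5], "turn": 0, "claw": 20}, {"linear": [0, 0, 0.5], "turn": 0, "claw": 20}, {"linear": [0, 0, 0.5], "turn": 0, "claw": 20}, {"linear": [0, 0, 0.5], "turn": 0, "claw": 20}, {"linear": [0, 0, 0.5], "turn": 0, "claw": 20}, {"linear": [0, 0, 0.5], "turn": 0, "claw": 20}, {"linear": [0, 0, 0.5], "turn": 0, "claw": 20}, {"linear": [0, 0, 0], "turn": 0, "claw": 20}, {"linear": [0, 0, 0], "turn": 0, "claw": 20}]}}

```text
time: 8.82
ee_pos: [0.5392, 0.0191, 0.194]
tool_rot: [[0.839, 0.545, 0.003], [0.545, -0.839, 0.001], [0.004, 0.001, -1.0]]
wrist_force: [0.7, -0.2, -0.9]
gripper_width: 0.236
gripper_force: 0.0
```

```bash
python3 - <<'E'
from h import *
s=monitor.read_state(); print(s['time'],s['ee_pos'],s['wrist_force'])
im,c=snap('wrist','w7.png'); R=measure(im,c,'d7.png'); x=cross(R); print(R['pawn'],R['pcen'],R['sides'],x)
X=np.array([.5863,.0499]); print(foot(im,c,X))
E
```

```text
8.8167 [0.53921219 0.01905644 0.19397042] [ 0.74735537 -0.19894145 -0.93861562]
(0.5852581858634949, 0.049971964210271835, 0.020764069631695747) [0.5873403  0.05096388] (np.float32(0.11009735), np.float32(0.11190534)) (array([0.58606744, 0.04978846], dtype=float32), [141, 204])
far rim-20mm -0.0013  fit along -0.0016 across 0.0008 r 0.0204
```

View pics/d7.png

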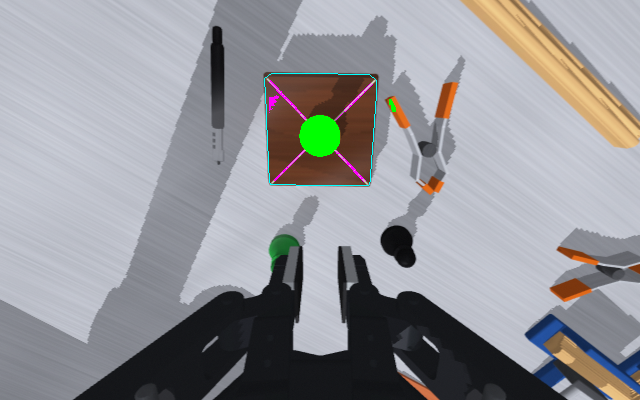

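The final view shows the pawn at (320,136), right on the chalk cross and about 1–2 mm from the centre. The plinth is still at (0.586, 0.050) and the hand is clear, so I hand the job in.

```bash
python3 -c "
from station import job; print(job.sign_off())"
```

```text
the job is handed in; nothing more can be done
None
```

The job is handed in: by the last camera measurement, the brass pawn stands about 1–2 mm from the chalk cross, the plinth and other things look unmoved, and the hand is clear; the sign-off gave no verdict.

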